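Start the curing timers in pouring order

TASK

Three freshly coated panels are curing, each with a press-top timer in front of it: start the timers in the order the panels were coated, first the round panel's, then the square one's, then the oblong one's, by pressing each cap down with a light fingertip press so that it stays down. Don't pick up or shove the timers or press them hard, don't touch the panels, leave the spare timer off and everything else where it is, and finish clear of everything.

Things in the scene. Friction and masses are not known exactly. Their poses are not given: they have to be found in the camera images.
- panel_round: The round panel: pale sealed wood, round disc, 120 mm across, 18 mm thick, on four small cone feet, loose, 0.5 kg, its face 40 mm above the table; origin under its centre on the table. Freshly coated: not to be touched.
- panel_square: The square panel: pale sealed wood, square, 115 x 115 mm, 18 mm thick, on four small cone feet, loose, 0.5 kg, its face 40 mm above the table; origin under its centre on the table. Freshly coated: not to be touched.
- panel_oblong: The oblong panel: pale sealed wood, oblong, 140 mm (its x axis) x 75 mm (its y axis), 18 mm thick, on four small cone feet, loose, 0.5 kg, its face 40 mm above the table; origin under its centre on the table. Freshly coated: not to be touched.
- timer_round: The timer at the round panel, about 115 mm from its centre, on the robot's side of it. White plastic box 64 x 64 mm and 34 mm high, loose, about 0.3 kg, with a round grey cap (40 mm across) in the middle of its top; origin under its centre on the table. All four timers look alike. It is damaged by a push of more than 35 N.
- top_round (a point): Centre of the top face of that timer's cap (it goes down with the cap; this rubber top is springy, about 2.5 N per mm and 7 mm at most, and recovers when let go); about 56 mm above the table when the cap is up, 44 mm when fully down; z up.
- cap_round (a joint): How far that cap has been pressed down, in m: 0 to 0.002 up (off), 0.012 fully down against its stop (running); the cap slides with about 4 N of friction, has no spring and stays where it is left.
- timer_square: The timer at the square panel, about 115 mm from its centre, on the robot's side of it. White plastic box 64 x 64 mm and 34 mm high, loose, about 0.3 kg, with a round grey cap (40 mm across) in the middle of its top; origin under its centre on the table. All four timers look alike. It is damaged by a push of more than 35 N.
- top_square (a point): Centre of the top face of that timer's cap (it goes down with the cap; this rubber top is springy, about 2.5 N per mm and 7 mm at most, and recovers when let go); about 56 mm above the table when the cap is up, 44 mm when fully down; z up.
- cap_square (a joint): How far that cap has been pressed down, in m: 0 to 0.002 up (off), 0.012 fully down against its stop (running); the cap slides with about 4 N of friction, has no spring and stays where it is left.
- timer_oblong: The timer at the oblong panel, about 115 mm from its centre, on the robot's side of it. White plastic box 64 x 64 mm and 34 mm high, loose, about 0.3 kg, with a round grey cap (40 mm across) in the middle of its top; origin under its centre on the table. All four timers look alike. It is damaged by a push of more than 35 N.
- top_oblong (a point): Centre of the top face of that timer's cap (it goes down with the cap; this rubber top is springy, about 2.5 N per mm and 7 mm at most, and recovers when let go); about 56 mm above the table when the cap is up, 44 mm when fully down; z up.
- cap_oblong (a joint): How far that cap has been pressed down, in m: 0 to 0.002 up (off), 0.012 fully down against its stop (running); the cap slides with about 4 N of friction, has no spring and stays where it is left.
- timer_spare: The timer at no panel: it is the spare, well beyond the panels in the far row with a cup and a paint bottle. White plastic box 64 x 64 mm and 34 mm high, loose, about 0.3 kg, with a round grey cap (40 mm across) in the middle of its top; origin under its centre on the table. All four timers look alike. It is damaged by a push of more than 35 N.
- top_spare (a point): Centre of the top face of that timer's cap (it goes down with the cap; this rubber top is springy, about 2.5 N per mm and 7 mm at most, and recovers when let go); about 56 mm above the table when the cap is up, 44 mm when fully down; z up.
- cap_spare (a joint): How far that cap has been pressed down, in m: 0 to 0.002 up (off), 0.012 fully down against its stop (running); the cap slides with about 4 N of friction, has no spring and stays where it is left.
- cup_a: White plastic mixing cup, 60 mm across the rim, 85 mm high, loose, standing between two panels; origin under its centre.
- cup_b: White plastic mixing cup, 60 mm across the rim, 85 mm high, loose, standing between two panels; origin under its centre.
- cup_c: White plastic mixing cup, 68 mm across, 95 mm high, loose, in the far row; origin under its centre.
- bottle: Paint bottle, 60 mm across, 160 mm high, loose, in the far row; origin under its centre.
- tape: Roll of tape lying flat, 60 mm across, 24 mm high, loose, between two timers; origin under its centre.
- jar: Small closed jar, 56 mm across, 60 mm high, loose, between two timers; origin under its centre.
- stick: Wooden stirring stick lying flat near the robot, 18 x 150 (its y axis) x 5 mm, loose; origin under its centre.
There are look-alikes about, which are no part of the job. What is shaped like the timer_spare but red is not meant.

How it is judged:
By the outcome, as a careful person would: the job done as asked, in the order asked, and still so for the second after the job is handed in, with the robot touching nothing.
It also fails if it takes over 53 s, if anything falls off the work surface, if the arm or the gripper's body presses on something with over 40 N, if the wrist force passes 120 N, or if a joint passes its speed limit or range.

ROBOT

A 6-joint arm with a two-finger parallel gripper is mounted at the origin on the work surface. World frame = base frame: x ahead of the robot, y to its left, z up, the work surface at z = 0. Lengths are in mm, angles in degrees, forces in N, time in s.
With the tool pointing down it reaches from about 350 to 850 mm from the base axis. Payload 8.1 kg.
Tool frame: the origin (TCP) lies at the centre of the arm's flange, where the gripper is bolted on; the fingertips stand 173 mm ahead of it and the grasp point (between the pads) lies 155 mm ahead of it; z points along the fingers, y is the line along which they close (so a half turn about z gives the same grasp; the last joint's range is limited). The gripper opens to 85 mm and grips with 20 to 120 N. Pads are 22 mm wide; open, the fingers measure 114 mm over their backs; the gripper's body (76 mm by 85 mm) begins 54 mm behind the grasp point. The pads swing forward as they close: fully open they stand 13 mm farther back than shut.
Start: joints at [-81.44, 7.471, 85.268, -0, 87.261, -4.893], TCP at [139.61, -583.537, 404.692] pointing down, gripper open.
Joint ranges: [-169.43, 169.43], [-51.17, 129.36], [1.28, 143.12], [-76.62, 256.62], [0, 156.53], [-152.29, 152.29]. Speed limits (degrees/s): [136.94, 136.94, 159.86, 180, 180, 180].

INTERFACE

Orientations are given as [roll, pitch, yaw] about the fixed x, y, z axes, in that order (R = Rz(yaw) Ry(pitch) Rx(roll)).
In Python, from bench import * gives the robot as it stands.
- The arm moves only by the shell command python3 -m jog 'ROWS' [FORCE]. ROWS is text: rows parted by semicolons, each of 7 numbers parted by spaces: the shift along the tool's x, y, z scaled (see below), then the turn, a rotation vector about the tool's x, y, z scaled (see below), then the closure, from -1 (fully open) to 1 (shut). In form: tx ty tz wx wy wz hand; .... A call has 1 to 5 rows; each row shifts and turns the commanded pose from where the row before left it, along the tool's axes as they then stand; what a row does not reach is not made up. The controller multiplies each number of a shift by 0.1 m and each number of a turn by 60 degrees. A row lasts 1/8 s, in which the tool goes at most 62.5 mm and 10.7 degrees, less where a joint would pass 70% of its speed; a pose out of reach is approached as far as the arm can. A call with a number of a shift or a turn outside -1 to 1 is refused whole. A call with a gripper value outside its range is refused whole. The fingers move at their own pace and stop on an object; FORCE is the grip in N (left out, the last holds). Time passes only in rows, so rows that do not move let the fingers close. It gives the time, the measured TCP pose, the force, the opening and the grip force at its end, in the units of the state.
- sense(): the state, without advancing time (a new reading comes with each control period).
- snapshot(name): name is "scene" or "top"; returns a dict with "img" (420x560x3 uint8, red, green, blue), "fx", "fy", "cx", "cy" (pixels), "dist" ([k1, k2, p1, p2, k3] as OpenCV has them; the pictures are not rectified), "extrinsics" (4x4, takes a point from camera to world coordinates). Camera axes: x right, y down, z forward; pixel columns grow to the right and rows downward; lengths in mm; the calibration is good to about 2 mm. A picture is of the moment at which its call begins. There is no depth.
- hand_in(): hands the job in; it is judged then, once.
The state is a dict: "time": time; "joint_pos": joint angles; "qd": joint speeds; "joint_efforts": joint torques, N m; "tool_pos": TCP position; "tcp_rot": TCP orientation; "ft_force": force on the tool from outside, world axes, zero at the start; "wrist_torque": the same for the moment, N m; "finger_gap": finger opening in mm; "grip_force": force on a finger pad.
Only numpy, scipy, OpenCV 4.12 (cv2) and the standard library are available. Lean on these libraries where they do the work, as an engineer would, in place of code of your own. Each camera call takes 0.05 s, during which the arm holds its last target. There are 200 camera calls.

## Working session

There is one attempt and no reset: what is moved stays moved. The work goes in short steps, Python scripts to look and compute and a shell command to move; the robot and the scene stay as the last step left them, time stands still between calls to the robot, and variables do not carry over. Pictures are saved under pics/ and viewed, at most 10 in all, crops included, and the job is handed in when it is done.

```bash
mkdir -p pics; ls; python3 - <<'E'
from bench import *
import cv2
for n in("scene","top"):
    s=snapshot(n); cv2.imwrite(f"pics/{n}0.png",cv2.resize(s["img"][:,:,::-1],(784,588),interpolation=cv2.INTER_CUBIC))
    print(n,s["fx"],s["fy"],s["cx"],s["cy"],s["dist"],s["extrinsics"])
st=sense();print(st)
E
```

```text
pics
scene 429.62476375851895 429.62476375851895 272.8155389155827 213.8699703085613 [-0.05779216  0.          0.          0.          0.        ] [[-8.62953359e-01  3.34971236e-01 -3.78293234e-01  9.91671752e+02]
 [ 5.04928039e-01  5.99762172e-01 -6.20751974e-01  8.05978729e+02]
 [ 1.89519154e-02 -7.26690862e-01 -6.86703150e-01  8.50916733e+02]
 [ 0.00000000e+00  0.00000000e+00  0.00000000e+00  1.00000000e+00]]
top 475.9463123534782 475.9463123534782 276.45586851361827 208.84290377804086 [-0.01645408  0.          0.          0.          0.        ] [[-7.16227911e-02 -9.77004828e-01  2.00827642e-01  3.12138184e+02]
 [-9.97430564e-01  7.04715976e-02 -1.28850282e-02  1.13980506e+02]
 [-1.56391003e-03 -2.01234490e-01 -9.79541849e-01  1.29478664e+03]
 [ 0.00000000e+00  0.00000000e+00  0.00000000e+00  1.00000000e+00]]
{'time': 0.1, 'joint_pos': array([-8.14392850e+01,  7.50870719e+00,  8.53213029e+01, -9.01938724e-04,
        8.72603185e+01, -4.89222572e+00]), 'qd': array([ 0.08450153, -0.11378064, -0.15450802,  0.02474458,  0.03157558,
        0.02040588]), 'joint_efforts': array([-2.60297247e-04, -5.70950282e+01, -5.01943445e+01, -3.71423357e-04,
        7.99123227e-03,  2.37080934e-05]), 'tool_pos': array([ 139.58595104, -583.3355225 ,  403.78736676]), 'tcp_rot': array([-1.79909924e+02, -6.80582437e-03,  1.34529792e+01]), 'ft_force': array([-0.10909432,  0.49501913, -0.2572645 ]), 'wrist_torque': array([-0.012648  ,  0.01930537, -0.04437919]), 'grip_force': 0.0, 'finger_gap': 85.13395020677072}
```

View pics/top0.png

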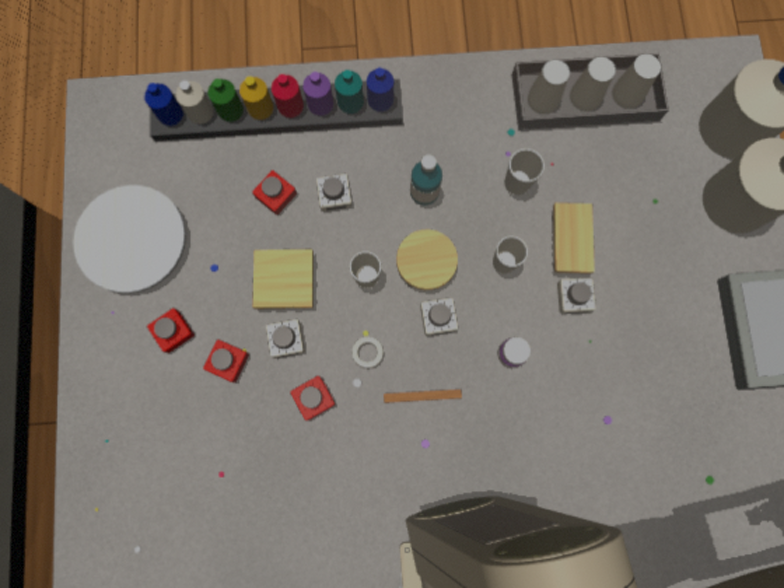

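View pics/scene0.png

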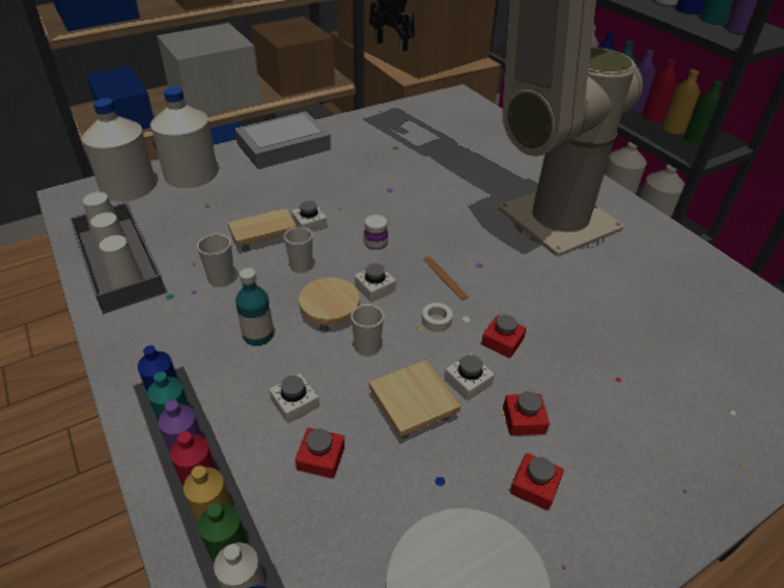

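The top view shows four white timers: (440,315) at the round panel, (284,337) at the square panel, (578,293) at the oblong panel, and (333,188) alone in the far row, which is the spare. The red ones at (274,190), (170,330), (226,360) and (312,398) are look-alikes. The first three white ones fit the description, so I'll confirm them in an enlarged crop.

```bash
python3 - <<'E'
from bench import *
import cv2,numpy as np
P={"top":[(440,315),(284,337),(578,293)],"scene":[(375,275),(470,370),(309,212)]}
rows=[]
for n in P:
    im=snapshot(n)["img"][:,:,::-1]; t=[]
    for u,v in P[n]:
        u,v=round(u/1.4),round(v/1.4); print(n,"crop origin",u-20,v-20)
        t.append(cv2.resize(im[v-20:v+20,u-20:u+20],(260,260),interpolation=cv2.INTER_CUBIC))
    rows.append(np.hstack(t))
cv2.imwrite("pics/crop1.png",np.vstack(rows))
E
```

```text
top crop origin 294 205
top crop origin 183 221
top crop origin 393 189
scene crop origin 248 176
scene crop origin 316 244
scene crop origin 201 131
```

View pics/crop1.png

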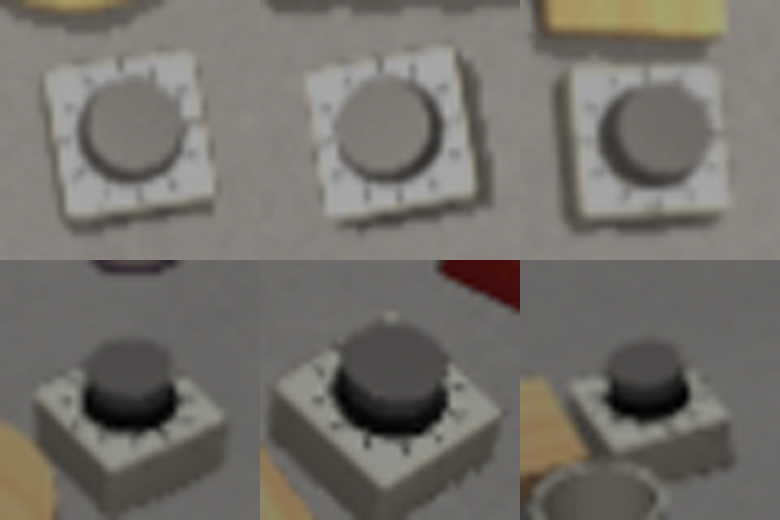

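The crop confirms three white timers with caps up. The cap tops are at crop pixels (133,124), (386,128) and (662,131) in the top view and (129,365), (393,363) and (645,362) in the scene view.

```bash
cat > h.py <<'E'
from bench import *
import cv2,numpy as np
from scipy.spatial.transform import Rotation as R
def ray(s,u,v):
    K=np.array([[s["fx"],0,s["cx"]],[0,s["fy"],s["cy"]],[0,0,1]])
    p=cv2.undistortPoints(np.array([[[u,v]]],float),K,np.array(s["dist"]))[0,0]
    E=np.array(s["extrinsics"]); return E[:3,3],E[:3,:3]@np.r_[p,1]
def at(s,u,v,z):
    o,d=ray(s,u,v); return o+d*(z-o[2])/d[2]
def togo(x,y,z):
    st=sense(); r=R.from_euler("xyz",st["tcp_rot"],degrees=True)
    print("t",st["time"],"pos",st["tool_pos"].round(1),"rot",st["tcp_rot"].round(2),"f",st["ft_force"].round(1),"togo(units)",(r.inv().apply(np.array([x,y,z])-st["tool_pos"])/100).round(3))
E
python3 - <<'E'
from h import *
s=snapshot("top");q=snapshot("scene")
T=[(294+133/6.5,205+124/6.5),(183+126/6.5,221+128/6.5),(393+142/6.5,189+131/6.5)]
S=[(248+129/6.5,176+105/6.5),(316+133/6.5,244+103/6.5),(201+125/6.5,131+102/6.5)]
for a,b in zip(T,S): print(at(s,a[0]-.5,a[1]-.5,56).round(1),at(q,b[0]-.5,b[1]-.5,56).round(1))
for n,(u,v),z in[("round",(427,259),40),("square",(283,278),40),("oblong",(574,237),40),("jar",(516,350),60),("tape",(368,352),24),("cupa",(366,265),85),("cupb",(512,248),85)]:
    print(n,at(s,u/1.4,v/1.4,z).round())
togo(500,0,300)
E
```

```text
[519.4   1.8  56. ] [5.208e+02 2.000e-01 5.600e+01]
[496.4 298.8  56. ] [500.9 301.7  56. ]
[ 540.2 -268.2   56. ] [ 542.8 -270.9   56. ]
round [630.  15.  40.]
square [612. 296.  40.]
oblong [ 653. -276.   40.]
jar [ 439. -134.   60.]
tape [459. 142.  24.]
cupa [615. 134.  85.]
cupb [ 628. -142.   85.]
t 0.3 pos [ 139.6 -583.5  404.3] rot [-179.96   -0.     13.45] f [-0.1 -0.4  0.2] togo(units) [ 4.862 -4.835  1.047]
```

```bash
python3 -m jog '.36 -.34 0 0 0 0 1;.36 -.34 0 0 0 0 1;.36 -.34 0 0 0 0 1;.36 -.34 0 0 0 0 1;.36 -.34 0 0 0 0 1' 20
python3 -m jog '.36 -.34 0 0 0 0 1;.36 -.34 0 0 0 0 1;.36 -.34 0 0 0 0 1;.36 -.34 0 0 0 0 1;.36 -.34 0 0 0 0 1'
python3 -m jog '.36 -.34 .2 0 0 0 1;.36 -.34 .2 0 0 0 1;.36 -.34 .2 0 0 0 1;.36 -.34 .2 0 0 0 1;0 0 0 0 0 0 1'
python3 -c "
from h import *;togo(520,1,260)"
```

```text
time: 0.92
tool_pos: [275.7, -374.9, 404.7]
tcp_rot: [180.0, -0.0, 13.4]
ft_force: [1.0, -0.3, -0.4]
finger_gap: 0.0
grip_force: 0.0
time: 1.55
tool_pos: [411.2, -167.6, 404.9]
tcp_rot: [180.0, -0.0, 13.4]
ft_force: [0.6, -1.0, -0.0]
finger_gap: -0.1
grip_force: 0.0
time: 2.17
tool_pos: [519.3, -0.6, 322.3]
tcp_rot: [-179.9, 0.2, 13.7]
ft_force: [-0.2, -0.6, -0.2]
finger_gap: -0.1
grip_force: 0.0
t 2.175 pos [519.3  -0.6 322.3] rot [-179.89    0.19   13.67] f [-0.2 -0.6 -0.2] togo(units) [ 0.013 -0.013  0.623]
```

```bash
python3 -m jog '.01 -.02 .4 0 0 0 1;0 0 .4 0 0 0 1;0 0 0 0 0 0 1;0 0 0 0 0 0 1'
python3 - <<'E'
from h import *
togo(520,1,229)
t=snapshot("top")["img"][:,:,::-1];q=snapshot("scene")["img"][:,:,::-1]
f=lambda im,u,v:cv2.resize(im[v-40:v+40,u-40:u+40],(390,390),interpolation=cv2.INTER_CUBIC)
cv2.imwrite("pics/near1.png",np.hstack([f(t,314,225),f(q,268,190)]))
E
```

```text
time: 2.68
tool_pos: [520.1, -1.7, 246.5]
tcp_rot: [180.0, -0.1, 13.4]
ft_force: [0.1, -0.3, -0.7]
finger_gap: -0.1
grip_force: 0.0
t 2.675 pos [520.1  -1.7 246.5] rot [ 1.7996e+02 -9.0000e-02  1.3420e+01] f [ 0.1 -0.3 -0.7] togo(units) [ 0.005 -0.027  0.175]
```

View pics/near1.png

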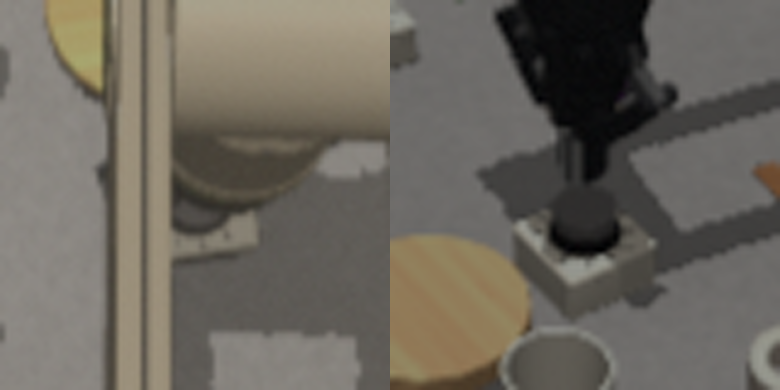

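The scene view shows the fingertips at about (585,180), centred over the cap at (585,205), so I'll press.

```bash
python3 -m jog '0 -.025 .1 0 0 0 1;0 0 .06 0 0 0 1;0 0 .03 0 0 0 1;0 0 .03 0 0 0 1;0 0 .0 0 0 0 1'
python3 -m jog '0 0 .02 0 0 0 1;0 0 .02 0 0 0 1;0 0 .02 0 0 0 1;0 0 0 0 0 0 1'
```

```text
time: 3.4
tool_pos: [518.9, 1.3, 222.6]
tcp_rot: [-180.0, 0.0, 13.5]
ft_force: [-0.4, 1.0, 3.0]
finger_gap: -0.1
grip_force: 1.5
time: 3.9
tool_pos: [519.0, 1.3, 216.6]
tcp_rot: [-180.0, -0.0, 13.5]
ft_force: [-1.2, 1.3, 4.2]
finger_gap: 0.1
grip_force: 1.6
```

```bash
python3 -m jog '0 0 .02 0 0 0 1;0 0 0 0 0 0 1'; python3 -m jog '0 0 .01 0 0 0 1;0 0 0 0 0 0 1';python3 -m jog '0 0 .01 0 0 0 1;0 0 0 0 0 0 1'
```

```text
time: 4.15
tool_pos: [519.1, 1.3, 214.9]
tcp_rot: [180.0, -0.0, 13.5]
ft_force: [-1.6, 2.2, 6.6]
finger_gap: 0.1
grip_force: 3.2
time: 4.4
tool_pos: [519.1, 1.3, 214.1]
tcp_rot: [180.0, -0.0, 13.5]
ft_force: [-2.8, 1.8, 7.8]
finger_gap: -0.1
grip_force: 4.1
time: 4.65
tool_pos: [519.1, 1.3, 213.3]
tcp_rot: [180.0, -0.0, 13.5]
ft_force: [-3.7, 1.6, 10.6]
finger_gap: 0.0
grip_force: 5.1
```

```bash
python3 -m jog '0 0 -.1 0 0 0 1;0 0 -.35 0 0 0 1;0 0 -.4 0 0 0 1;0 0 0 0 0 0 1'
python3 -m jog '.1 -.55 0 0 0 0 1;.1 -.55 0 0 0 0 1;.1 -.55 0 0 0 0 1;.1 -.55 0 0 0 0 1;.1 -.55 0 0 0 0 1'
python3 -m jog '0 -.2 .1 0 0 0 1;0 0 .2 0 0 0 1;0 0 .2 0 0 0 1;0 0 0 0 0 0 1;0 0 0 0 0 0 1'
python3 - <<'E'
from h import *
togo(498,300,229)
t=snapshot("top")["img"][:,:,::-1];q=snapshot("scene")["img"][:,:,::-1]
f=lambda im,u,v:cv2.resize(im[v-40:v+40,u-40:u+40],(390,390),interpolation=cv2.INTER_CUBIC)
cv2.imwrite("pics/near2.png",np.hstack([f(q,268,190),f(q,336,250)]))
E
```

```text
time: 5.15
tool_pos: [520.5, 1.0, 301.7]
tcp_rot: [179.8, -0.4, 13.4]
ft_force: [1.2, -0.3, 0.0]
finger_gap: -0.1
grip_force: 0.0
time: 5.78
tool_pos: [502.9, 281.9, 296.4]
tcp_rot: [180.0, 0.1, 13.4]
ft_force: [1.6, -0.7, 0.3]
finger_gap: 0.3
grip_force: 0.0
time: 6.4
tool_pos: [499.3, 298.8, 247.6]
tcp_rot: [180.0, 0.0, 13.4]
ft_force: [0.2, -0.4, 0.5]
finger_gap: -0.4
grip_force: 0.0
t 6.4 pos [499.3 298.8 247.6] rot [1.7999e+02 2.0000e-02 1.3360e+01] f [ 0.2 -0.4  0.5] togo(units) [-0.01  -0.015  0.186]
```

View pics/near2.png

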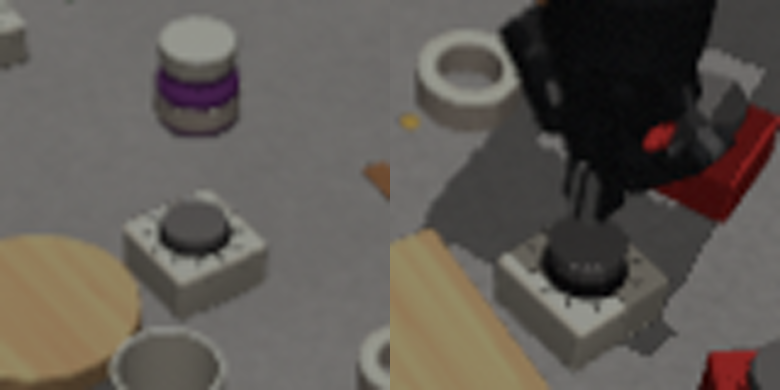

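Left: the round timer's cap at (195,225) is fully down and the box hasn't moved. Right: the tips at (590,205) are over the square timer's cap at (587,240). I'll press that one.

```bash
python3 -m jog '0 -.01 .1 0 0 0 1;0 0 .07 0 0 0 1;0 0 .03 0 0 0 1;0 0 .03 0 0 0 1;0 0 .03 0 0 0 1'
python3 -m jog '0 0 .02 0 0 0 1;0 0 .02 0 0 0 1;0 0 .02 0 0 0 1;0 0 0 0 0 0 1'
python3 -m jog '0 0 .01 0 0 0 1;0 0 0 0 0 0 1'
```

```text
time: 7.12
tool_pos: [498.7, 300.9, 221.8]
tcp_rot: [-180.0, -0.0, 13.5]
ft_force: [-2.2, -0.7, 3.8]
finger_gap: -0.3
grip_force: 1.9
time: 7.62
tool_pos: [498.8, 300.8, 215.7]
tcp_rot: [-180.0, -0.0, 13.5]
ft_force: [-2.4, -1.0, 4.7]
finger_gap: -0.0
grip_force: 2.2
time: 7.88
tool_pos: [498.8, 300.8, 215.0]
tcp_rot: [-180.0, -0.0, 13.5]
ft_force: [-4.5, -0.5, 6.7]
finger_gap: 0.1
grip_force: 3.1
```

```bash
python3 -m jog '0 0 .015 0 0 0 1;0 0 0 0 0 0 1'
python3 -m jog '0 0 -.1 0 0 0 1;0 0 -.35 0 0 0 1;0 0 -.4 0 0 0 1;0 0 0 0 0 0 1'
python3 -m jog '-.09 .56 0 0 0 0 1;-.09 .56 0 0 0 0 1;-.09 .56 0 0 0 0 1;-.09 .56 0 0 0 0 1;-.09 .56 0 0 0 0 1'
python3 -m jog '-.09 .56 0 0 0 0 1;-.09 .56 0 0 0 0 1;-.09 .56 0 0 0 0 1;-.09 .56 0 0 0 0 1;-.09 .56 0 0 0 0 1'
python3 -m jog '0 0 .1 0 0 0 1;0 0 .2 0 0 0 1;0 0 .2 0 0 0 1;0 0 0 0 0 0 1;0 0 0 0 0 0 1'
python3 - <<'E'
from h import *
togo(541,-269,229)
q=snapshot("scene")["img"][:,:,::-1]
f=lambda im,u,v:cv2.resize(im[v-40:v+40,u-40:u+40],(390,390),interpolation=cv2.INTER_CUBIC)
cv2.imwrite("pics/near3.png",np.hstack([f(q,336,262),f(q,221,150)]))
E
```

```text
time: 8.12
tool_pos: [498.8, 300.8, 213.8]
tcp_rot: [-180.0, -0.0, 13.5]
ft_force: [-4.4, -1.3, 8.2]
finger_gap: 0.1
grip_force: 4.5
time: 8.62
tool_pos: [500.3, 301.5, 302.8]
tcp_rot: [-179.9, -0.5, 13.5]
ft_force: [0.7, 0.6, -0.8]
finger_gap: 0.1
grip_force: 0.0
time: 9.25
tool_pos: [519.7, 16.2, 297.5]
tcp_rot: [-180.0, 0.0, 13.5]
ft_force: [0.5, 0.8, 0.1]
finger_gap: 0.3
grip_force: 0.0
time: 9.88
tool_pos: [541.1, -266.7, 297.3]
tcp_rot: [-180.0, 0.0, 13.4]
ft_force: [1.0, -0.1, -0.7]
finger_gap: -0.2
grip_force: 0.0
time: 10.5
tool_pos: [541.7, -264.0, 248.2]
tcp_rot: [-180.0, 0.0, 13.5]
ft_force: [0.3, 0.5, 0.4]
finger_gap: -0.4
grip_force: 0.0
t 10.5 pos [ 541.7 -264.   248.2] rot [-1.7999e+02  1.0000e-02  1.3520e+01] f [0.3 0.5 0.4] togo(units) [-0.018  0.047  0.192]
```

View pics/near3.png

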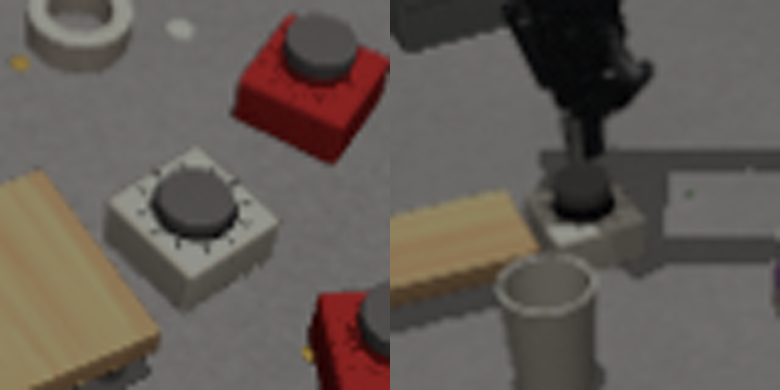

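Left: the square timer's cap at (195,200) is down. Right: the tips at (583,155) are over the oblong timer's cap at (583,180). I'll correct about 5 mm in y, then press.

```bash
python3 -m jog '-.02 .05 .1 0 0 0 1;0 0 .07 0 0 0 1;0 0 .03 0 0 0 1;0 0 .03 0 0 0 1;0 0 .03 0 0 0 1'
python3 -m jog '0 0 .02 0 0 0 1;0 0 .02 0 0 0 1;0 0 .02 0 0 0 1;0 0 0 0 0 0 1'
python3 -m jog '0 0 .02 0 0 0 1;0 0 0 0 0 0 1'
```

```text
time: 11.18
tool_pos: [540.7, -270.2, 222.3]
tcp_rot: [180.0, 0.0, 13.4]
ft_force: [-2.4, 0.4, 4.4]
finger_gap: -0.3
grip_force: 1.9
time: 11.68
tool_pos: [540.7, -270.2, 216.1]
tcp_rot: [180.0, 0.0, 13.5]
ft_force: [-2.3, -1.0, 3.8]
finger_gap: -0.1
grip_force: 1.7
time: 11.92
tool_pos: [540.8, -270.2, 214.6]
tcp_rot: [180.0, -0.0, 13.5]
ft_force: [-3.8, 0.7, 7.3]
finger_gap: 0.2
grip_force: 3.5
```

```bash
python3 -m jog '0 0 .01 0 0 0 1;0 0 0 0 0 0 1'
python3 -m jog '0 0 -.1 0 0 0 1;0 0 -.35 0 0 0 1;0 0 -.5 0 0 0 1;0 0 -.5 0 0 0 1;0 0 0 0 0 0 1'
python3 -m jog '-.5 .3 0 0 0 0 1;-.5 .3 0 0 0 0 1;-.5 .3 0 0 0 0 1;0 0 0 0 0 0 1;0 0 0 0 0 0 1'
python3 - <<'E'
from h import *
q=snapshot("scene")["img"][:,:,::-1]
f=lambda im,u,v:cv2.resize(im[v-20:v+20,u-20:u+20],(260,260),interpolation=cv2.INTER_CUBIC)
print(sense()["qd"].round(2))
cv2.imwrite("pics/end.png",np.vstack([cv2.resize(q[100:320,140:420],(780,340),interpolation=cv2.INTER_CUBIC),np.hstack([f(q,268,196),f(q,336,264),f(q,221,151)])]))
E
```

```text
time: 12.18
tool_pos: [540.9, -270.2, 213.9]
tcp_rot: [180.0, -0.0, 13.5]
ft_force: [-4.4, 1.0, 9.2]
finger_gap: 0.4
grip_force: 4.4
time: 12.8
tool_pos: [542.2, -270.8, 364.4]
tcp_rot: [179.6, -0.4, 13.5]
ft_force: [0.0, 0.6, 0.4]
finger_gap: 0.2
grip_force: 0.0
time: 13.42
tool_pos: [415.7, -392.4, 357.3]
tcp_rot: [-179.9, -0.0, 13.4]
ft_force: [-0.7, 1.1, -0.1]
finger_gap: -0.3
grip_force: 0.0
[ 1.04 -0.1  -0.37 -0.21  0.1  -0.14]
```

View pics/end.png

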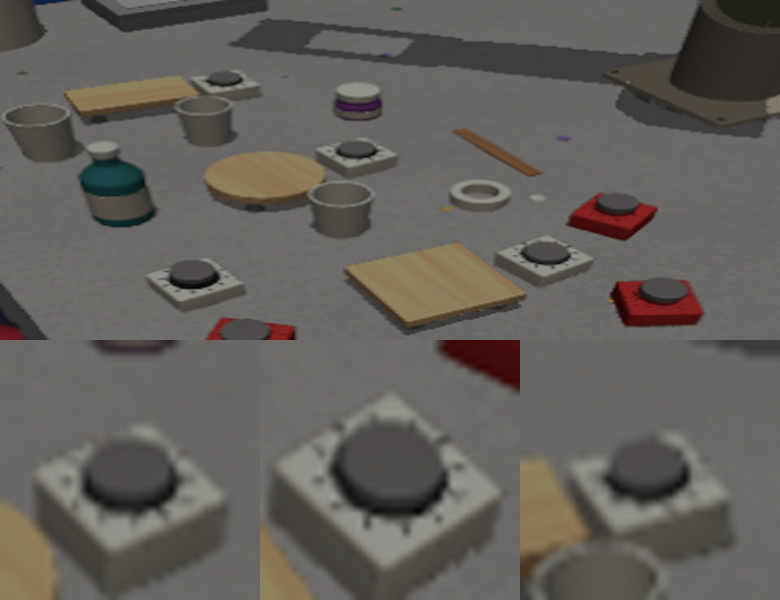

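The three caps at (130,470), (390,460) and (648,467) are down and their boxes haven't moved. The spare at (193,275) is still up and the arm is clear.

```bash
python3 -c "
from bench import *;print(hand_in())"
```

```text
the job is handed in; nothing more can be done
None
```

I pressed the round, square and oblong panels' timers down in that order, with about 11 N at most; all three caps stayed down, the spare is still off, and the arm was clear of everything when I handed the job in at about 13.5 s.

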